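Read a colour standard in a photometer with a sprung cell carriage

ROBOT

A 7-joint arm with a two-finger parallel gripper is mounted at the origin on the work surface. World frame = base frame: x ahead of the robot, y to its left, z up, the work surface at z = 0. Lengths are in m, angles in rad, forces in N, time in s.
With the tool pointing down it reaches from about 0.425 to 0.875 m from the base axis. Payload 4.7 kg.
Tool frame: the origin (TCP) lies midway between the tips of the shut fingers; the grasp point (between the pads) lies 19 mm behind it; z points along the fingers, y is the line along which they close (so a half turn about z gives the same grasp; the last joint's range is limited). The gripper opens to 85 mm and grips with 20 to 120 N. Pads are 22 mm wide; open, the fingers measure 114 mm over their backs; the gripper's body (76 mm by 85 mm) begins 54 mm behind the grasp point. The pads swing forward as they close: fully open they stand 13 mm farther back than shut.
Start: joints at [1.146, 0.321, -0.07, 1.45, 0.023, 1.371, -0.057], TCP at [0.276, -0.588, 0.231] pointing down, gripper open.
Joint ranges: [-2.86, 2.86], [-0.3, 2.09], [-1.38, 1.24], [0.06, 2.45], [-1.56, 4.7], [0.09, 2.05], [-2.69, 2.69]. Speed limits (rad/s): [2.57, 2.57, 3.14, 3.14, 3.14, 3.14, 3.14].

INTERFACE

Orientations are given as a rotation vector (axis times angle).
In Python, from rig import r, effector, cams, workorder, readout gives the robot as it stands. Calls block until the motion is done:
- r.goto(position, orientation): joint-space move of the TCP to a pose.
- r.servo_line(position, speed=0.15, frame=None, until_force=None): straight line of the TCP; frame=None keeps the orientation; speed is the mean speed in m/s. With until_force (N) it stops when the force on the tool has changed by that much, and returns True; else False.
- r.goto_joints(angles): joint-space move.
- effector.open_gripper() and effector.close(): open the fingers fully, or close them until they stop; the grip force is fixed at half the most.
- r.hold(seconds).
- r.solve_ik(position, orientation): joint angles nearest the present ones, or None.
- cams.capture(name): name is "side" or "top" or "wrist"; returns (picture, depth): 400x640x3 uint8, red, green, blue; 400x640 float32, m along the optical axis (not along the pixel's ray), 0 where there is no reading.
- cams.camera_params(name): a dict with "fov_y" (degrees; the focal length in pixels is half the picture's height over the tangent of half this angle, whatever the lens; pixels are square), "cx", "cy" (the principal point, pixels), "R" (3x3) and "t" (3): a world point X has camera coordinates R X + t; the wrist camera has in their place "mount" (4x4, takes a point from camera to tool coordinates, whose origin is the TCP and whose axes are the flange's). Camera axes: x right, y down, z forward; pixel columns grow to the right and rows downward; lengths in m; the calibration is good to about 2 mm. A picture is of the moment at which its call begins: read the wrist's pose just before it. camera_params takes no time and is no camera call.
A pose or a line that the arm cannot do raises r.Unreachable and nothing moves.
- workorder.finish_job(): hands the job in; it is judged then, once.
Readings, each from a call of its own:
- readout.get_clock(): time.
- readout.get_joint_pos(): joint angles.
- readout.get_qd(): joint speeds.
- readout.get_effort(): joint torques, N m.
- readout.get_ee_pos(): TCP position.
- readout.get_eef_rot(): TCP orientation.
- readout.get_ft_force(): force on the tool from outside, world axes, zero at the start.
- readout.get_ft_torque(): the same for the moment, N m.
- readout.get_gripper_width(): finger opening in m.
- readout.get_gripper_force(): force on a finger pad.
Only numpy, scipy, OpenCV 4.12 (cv2) and the standard library are available. Lean on these libraries where they do the work, as an engineer would, in place of code of your own. Each camera call takes 0.05 s, during which the arm holds its last target. There are 200 camera calls.

TASK

Take the amber (orange) standard cell from the blue rack and seat it fully down in the empty rear slot of the photometer's cell carriage. Then pull the blue-knobbed rod out against its spring until the amber cell stands in the light beam, its white slot lines level with the red beam marks, and keep holding it there for the reading: finish while still holding the rod. Leave the blank cell seated in its slot, and the green cell and the reagent bottle as they stand.

Things in the scene. Friction and masses are not known exactly. Their poses are not given: they have to be found in the camera images.
- amber_cell: Closed glass cell, upright, 12.5 mm (x) x 32.5 (y) x 45 tall, 40 g. Origin: centre of underside, z up; a half turn makes no difference. Orange. Broad sides (+x, -x) frosted, for holding; narrow sides (+y, -y) clear. It starts 18 mm deep in one of the two end slots of the rack (which one varies), upper 27 mm free.
- green_cell: Closed glass cell, upright, 12.5 mm (x) x 32.5 (y) x 45 tall, 40 g. Origin: centre of underside, z up; a half turn makes no difference. Green. Stands in the other end slot of the rack. Not to be disturbed.
- blank_cell: Closed glass cell, upright, 12.5 mm (x) x 32.5 (y) x 45 tall, 40 g. Origin: centre of underside, z up; a half turn makes no difference. White. The blank, 20 mm deep in the carriage's front slot; rides along when the carriage is pulled. Not to be taken out.
- cell_rack: Blue rack fixed to the bench, 46 mm (x) x 164 (y) x 28 tall. Three slots in a row at y = -52, 0, +52 mm, each 15.5 (x) x 35.5 (y), 18 deep, floor 10 mm above the bench; cells stand in them with axes along the rack's. Origin: centre of underside. Left or right of the rod, nearer the robot than the photometer.
- photometer: White and grey photometer, fixed; no lid, works with open well. x points into it from the front panel. Origin at bench level in the front panel's plane, below the rod. Housing x 0 to 300 mm, y -90 to 250, 110 tall (140 behind x = 225 and at the display, y 75 to 225). Open well x 15 to 200, y -50 to 50; the carriage slides in it along x.
- beam (a point): Where the light beam, running along the photometer's y, crosses the middle of the well: photometer x = 87.5 mm, 97 mm above the bench. Two red lines on the deck, either side of the well, mark it. Fixed.
- sample_slot (a point): Centre of the floor of the empty rear slot of the carriage, axes like the photometer's; moves with the carriage. Slot 15.5 mm (x) x 35.5 (y), 20 deep, 3 mm chamfer; floor 85 mm above the bench, carriage top 105, deck round the well 110. A seated cell stands 25 mm out. At rest it is 45 mm behind the beam. White lines on the carriage top mark each slot's middle.
- blank_slot (a point): Centre of the floor of the carriage's front slot, holding the blank; 45 mm in front of the rear slot, alike in size and height. At rest it is in the beam.
- carriage (a joint): How far carriage and rod are pulled out to the front, in m: 0 at rest, 0.045 with the rear slot in the beam (white slot lines level with the red marks), 0.055 at the stop. A spring pulls it back: 3 N at rest, 9 N at the mark; it does not latch.
- rod_grip (a point): Grip point of the pull rod. Rod: level, steel, 8 mm diameter, 75 mm above the bench, with a blue knob (26 mm diameter, 24 long) at its end; moves with the carriage. Axes like the photometer's; pull towards -x. This point is on its axis, 28 mm in front of the panel at rest; the knob's back is at x = -12 mm, its end at -36. Pinch across y from above, on the rod behind the knob or on the knob.
- reagent_bottle: Brown glass bottle with blue cap, 64 mm diameter, 125 mm tall, on the bench on the other side of the rod from the rack. Origin: centre of underside. Not to be disturbed.
There are look-alikes about, which are no part of the job. Leave any purple look-alike of the amber_cell alone.

How it is judged:
On the way:
1. the amber cell stands fully down in the rear slot and the fingers have let go of it (z of amber_cell in the frame of sample_slot between -0.004 and 0.004 m and horizontal distance between amber_cell and sample_slot below 0.004 m and angle between the y axis of amber_cell and the y axis of sample_slot, either way round below 0.12 rad and angle between amber_cell's own z axis and vertical below 0.12 rad and contact force between the fingers and amber_cell below 0.1 N), for 0.2 s.
At the end, for the whole second after the job is handed in: Amber cell upright in the rear slot, within 4 mm of its floor and centre, not touched; carriage held still by the fingers on the rod at 45 mm, within 3 mm; blank seated within 5 mm of its floor; green cell within 12 mm and bottle within 30 mm of where they stood (all of step 1 and z of blank_cell in the frame of blank_slot below 0.005 m and horizontal distance between blank_cell and blank_slot below 0.006 m and value of joint carriage between 0.042 and 0.048 m and velocity of joint carriage between -0.01 and 0.01 m/s and contact force between the fingers and photometer above 2 N and distance between the grasp point and rod_grip below 0.06 m and distance of green_cell from where it was at the start of the episode below 0.012 m and distance of reagent_bottle from where it was at the start of the episode below 0.03 m); the arm keeps its last pose, push and grip.
It fails at once if the blank cell is lifted in or out of its slot by more than 10 mm (z of blank_cell in the frame of blank_slot above 0.01 m).
It fails at once if the green cell is moved more than 12 mm (distance of green_cell from where it was at the start of the episode above 0.012 m).
It fails at once if the reagent bottle is moved more than 30 mm or tipped (distance of reagent_bottle from where it was at the start of the episode above 0.03 m or angle between reagent_bottle's own z axis and vertical above 0.3 rad).
It fails at once if the amber cell is dropped or knocked over (angle between amber_cell's own z axis and vertical above 0.9 rad).
It also fails if it takes over 56 s, if anything falls off the work surface, if the arm or the gripper's body presses on something with over 40 N, if the wrist force passes 120 N, or if a joint passes its speed limit or range.

## Working session

There is one attempt and no reset: what is moved stays moved. The work goes in short steps, each a Python script; the robot and the scene stay as the last script left them, time stands still between calls to the robot, and variables do not carry over. Pictures are saved under pics/ and viewed, at most 13 in all, crops included, and the job is handed in when it is done.

```bash
mkdir -p pics; ls; cat > h.py <<'E'
import numpy as np, cv2
from rig import r, effector, cams, workorder, readout
from scipy.spatial.transform import Rotation as Ro
def cap(n):
    p=np.array(readout.get_ee_pos()); o=np.array(readout.get_eef_rot())
    im,d=cams.capture(n); c=cams.camera_params(n)
    f=200/np.tan(np.radians(c['fov_y'])/2)
    if 'R' in c: R=np.array(c['R']).T; t=-R@np.array(c['t'])
    else:
        M=np.array(c['mount']); Rt=Ro.from_rotvec(o).as_matrix()
        R=Rt@M[:3,:3]; t=Rt@M[:3,3]+p
    return im,d,dict(f=f,cx=c['cx'],cy=c['cy'],R=R,t=t)
def save(n,name):
    im,d,k=cap(n); cv2.imwrite(f'pics/{name}.png',im[:,:,::-1]); np.savez(f'pics/{name}.npz',im=im,d=d,**k); return im,d,k
def load(name):
    z=np.load(f'pics/{name}.npz'); return z['im'],z['d'],{q:z[q] for q in('f','cx','cy','R','t')}
def ray(k,u,v): return k['R']@np.array([(u-k['cx'])/k['f'],(v-k['cy'])/k['f'],1.])
def atz(k,u,v,z):
    w=ray(k,u,v); return k['t']+w*(z-k['t'][2])/w[2]
def pt(k,d,u,v): return k['t']+ray(k,u,v)*np.median(d[v-1:v+2,u-1:u+2])
def proj(k,X):
    c=k['R'].T@(np.asarray(X)-k['t']); return k['cx']+k['f']*c[0]/c[2],k['cy']+k['f']*c[1]/c[2]
def cloud(k,d):
    v,u=np.mgrid[:400,:640]; C=np.stack([(u-k['cx'])/k['f']*d,(v-k['cy'])/k['f']*d,d],-1)
    return C@k['R'].T+k['t']
E
python3 - <<'E'
from h import *
for n in('top','side'):
    im,d,k=save(n,n+'0'); print(n,k)
print(readout.get_eef_rot(),readout.get_clock(),cams.camera_params('wrist'))
E
```

```text
pics
top {'f': np.float64(422.44138040447893), 'cx': 316.5037512032265, 'cy': 197.24106295447933, 'R': array([[ 0.00407761, -0.99453952,  0.10428092],
       [-0.99997803, -0.00460033, -0.00477259],
       [ 0.00522625, -0.10425917, -0.99453643]]), 't': array([ 0.41949425, -0.02643522,  1.16532702])}
side {'f': np.float64(403.3390978675758), 'cx': 323.6414539225408, 'cy': 200.83702089247194, 'R': array([[-0.76746936, -0.3687916 ,  0.52438873],
       [-0.64078751,  0.41634753, -0.64501636],
       [ 0.01954866, -0.83105204, -0.55585102]]), 't': array([0.08147904, 0.55952737, 0.5754956 ])}
[-3.06465881e+00 -6.83402580e-01  7.67310863e-04] 0.1 {'fov_y': 71.06605726518575, 'cx': 315.3183197495331, 'cy': 199.5295907745399, 'mount': array([[-1.29671758e-03, -9.57333231e-01, -2.88983398e-01,
         7.28471379e-02],
       [ 9.99999129e-01, -1.31222733e-03, -1.40069024e-04,
        -7.94606907e-05],
       [-2.45119181e-04, -2.88983328e-01,  9.57334098e-01,
        -1.43825198e-01],
       [ 0.00000000e+00,  0.00000000e+00,  0.00000000e+00,
         1.00000000e+00]])}
```

View pics/top0.png

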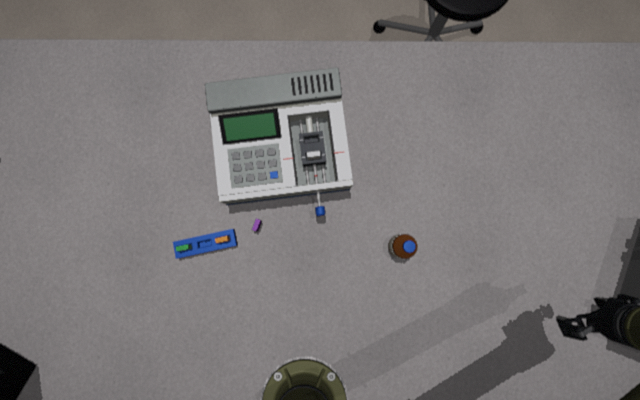

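View pics/side0.png

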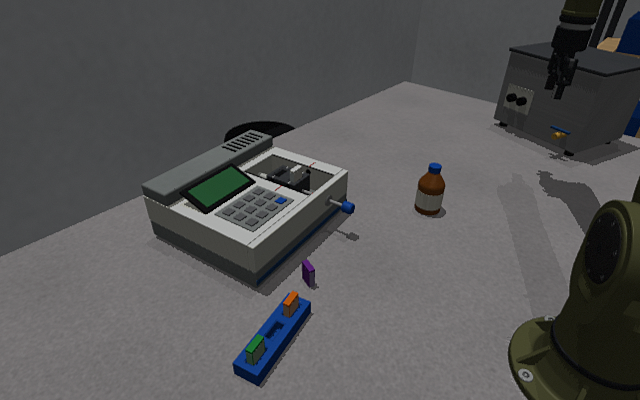

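The top picture shows the photometer with its front panel at about (220–352, 188–200) and the knob at (320,211). The rack is at (175–237, 230–258), with amber at its right end (222,239) and green at (183,248). The purple look-alike is at (257,226) and the bottle at (403,247).

```bash
python3 - <<'E'
from h import *
im,d,k=load('top0'); P=cloud(k,d); hsv=cv2.cvtColor(im,cv2.COLOR_RGB2HSV); v,u=np.mgrid[:400,:640]
def rect(m,z=None,name=''):
    # reproject mask pixels to plane z
    m=cv2.morphologyEx(m.astype(np.uint8),cv2.MORPH_OPEN,np.ones((2,2)))
    ys,xs=np.nonzero(m); Q=np.array([atz(k,a,b,z)[:2] for a,b in zip(xs,ys)],np.float32)
    print(name,len(Q),cv2.minAreaRect(Q*1000),np.median(P[ys,xs,2]).round(3))
roi=lambda a,b,c,e:(u>a)&(u<b)&(v>c)&(v<e)
rect(roi(195,360,60,210)&(abs(P[...,2]-.11)<.006),.11,'deck')
H,S=hsv[...,0],hsv[...,1]
rect(roi(165,245,222,265)&(P[...,2]>.02)&(P[...,2]<.034)&(S>100),.028,'rack')
rect(roi(165,245,222,265)&(H<20)&(S>120),.055,'amber')
rect(roi(165,245,222,265)&(H>40)&(H<80)&(S>120),.055,'green')
rect(roi(245,270,215,240)&(H>130)&(H<165)&(S>100),.045,'purple')
rect(roi(310,330,203,220)&(H>100)&(H<130)&(S>120),.08,'knob')
rect(roi(385,425,230,265)&(H>100)&(H<130)&(S>120),.125,'cap')
for p in [(289,158),(337,152),(320,211),(222,239),(313,154)]: print(p,pt(k,d,*p).round(3))
big=cv2.resize(im[95:265,165:365],None,fx=4,fy=4,interpolation=cv2.INTER_CUBIC)[:600]
cv2.imwrite('pics/crop.png',big[:,:,::-1])
E
```

```text
deck 7137 ((649.8182983398438, 57.579864501953125), (228.5589599609375, 340.0323181152344), 7.269661903381348) 0.111
rack 804 ((410.7929992675781, 264.77587890625), (46.14680862426758, 164.70619201660156), 12.61701488494873) 0.028
amber 57 ((422.2412109375, 211.9554901123047), (11.774983406066895, 32.50471115112305), 11.543577194213867) 0.054
green 57 ((400.274658203125, 315.3710021972656), (11.546172142028809, 32.15646743774414), 9.684123039245605) 0.054
purple 61 ((459.7530212402344, 123.9785385131836), (14.2822904586792, 29.065479278564453), 72.57412719726562) 0.044
knob 75 ((496.45367431640625, -43.3688850402832), (23.214414596557617, 20.603086471557617), 0.25158295035362244) 0.086
cap 116 ((405.96954345703125, -259.64581298828125), (26.981361389160156, 26.913177490234375), 88.99524688720703) 0.126
(289, 158) [0.63  0.039 0.111]
(337, 152) [ 0.646 -0.083  0.112]
(320, 211) [ 0.497 -0.041  0.088]
(222, 239) [0.425 0.215 0.056]
(313, 154) [ 0.636 -0.022  0.13 ]
```

View pics/crop.png

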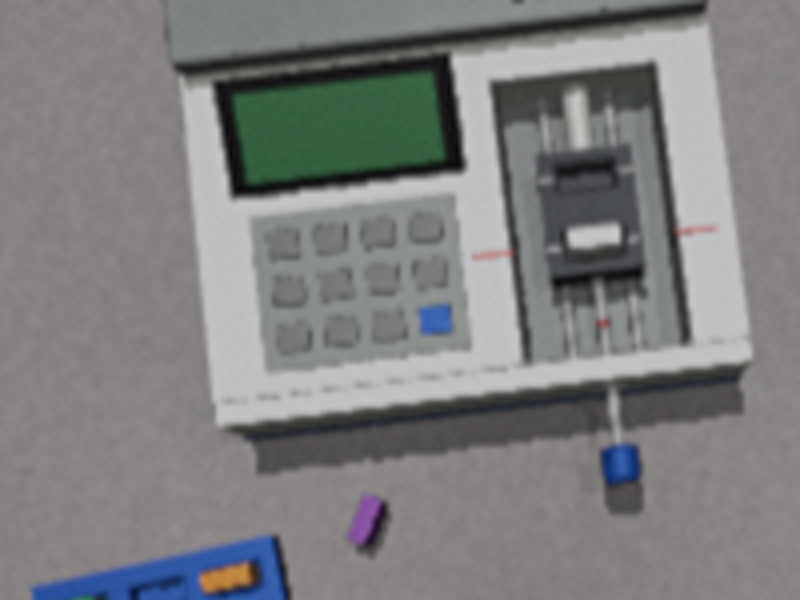

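The crop shows the rear slot at about (585,175) and the white blank at (594,236). The red marks are at (490,255) and (697,231), and the rod with its knob is at (620,465). The fits agree with the stated sizes: photometer yaw is 7.3°, rack yaw 12.6°, the knob lies where the model puts it, and the beam matches the marks to 3 mm. I'll grip the amber cell across its narrow sides so the opening fingers don't sweep into the blank. First I'll move in for closer views.

```bash
cat >> h.py <<'E'
PY=np.radians(7.27); PO=np.array([.5483,-.036])
def ph(x,y): c,s=np.cos(PY),np.sin(PY); return PO+[c*x-s*y,s*x+c*y]
def down(a): return np.pi*np.array([np.cos(a/2),np.sin(a/2),0])
RY=np.radians(12.3); AM=np.array([.4222,.213])
E
python3 - <<'E'
from h import *
s=ph(95,0)
r.goto([*s,.30],down(PY)); print(readout.get_ee_pos(),readout.get_eef_rot(),readout.get_clock())
save('wrist','wph')
r.goto([AM[0]-.01,AM[1],.20],down(RY)); save('wrist','wrk'); print(readout.get_ee_pos(),readout.get_joint_pos(),readout.get_clock())
im1,_,k=load('wph'); print([np.round(proj(k,[*ph(x,0),z])) for x,z in((87.5e-3,.13),(132.5e-3,.105))])
im2,_,k=load('wrk'); print(np.round(proj(k,[*AM,.055])))
cv2.imwrite('pics/w2.png',np.vstack([cv2.resize(a,(480,300)) for a in(im1,im2)])[:,:,::-1])
E
```

```text
Traceback (most recent call last):
rig.Unreachable: the arm cannot take that pose within its joint ranges
```

```bash
python3 - <<'E'
from h import *
s=ph(.095,0)
r.goto([*s,.30],down(PY)); print(readout.get_ee_pos(),readout.get_eef_rot(),readout.get_clock())
save('wrist','wph')
r.goto([AM[0]-.01,AM[1],.20],down(RY)); save('wrist','wrk'); print(readout.get_ee_pos(),readout.get_joint_pos(),readout.get_clock())
im1,_,k=load('wph'); print([np.round(proj(k,[*ph(x,0),z])) for x,z in((87.5e-3,.13),(132.5e-3,.105))])
im2,_,k=load('wrk'); print(np.round(proj(k,[*AM,.055])))
cv2.imwrite('pics/w2.png',np.vstack([cv2.resize(a,(480,300)) for a in(im1,im2)])[:,:,::-1])
E
```

```text
[ 0.64250899 -0.02553304  0.29976257] [ 3.13488568e+00  1.95886955e-01 -6.62227320e-04] 2.5083
[0.41373197 0.21233619 0.20066322] [ 0.38066853 -0.0408337  -0.87888619  1.90727626 -0.03343668  1.2590513
 -1.84592509] 3.9083
[array([314., 187.]), array([314., 146.])]
[316. 179.]
```

View pics/w2.png

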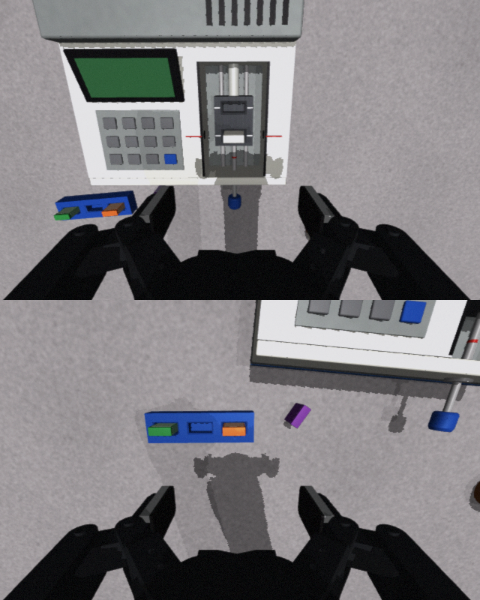

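The upper half shows the rear slot at about (233,106), the blank at (234,137) and the red marks at rows 136. The lower half shows amber in the right-hand rack slot at (234,430), the rack level in the image, and purple well clear at (297,415). These are close to the predictions, so now I'll measure precisely.

```bash
python3 - <<'E'
from h import *
def meas(name,box,f,z,tag):
    im,d,k=load(name); hsv=cv2.cvtColor(im,cv2.COLOR_RGB2HSV).astype(int); P=cloud(k,d); v,u=np.mgrid[:400,:640]
    m=f(hsv,P)&(u>box[0])&(u<box[1])&(v>box[2])&(v<box[3]); ys,xs=np.nonzero(m)
    Q=np.array([atz(k,a,b,z)[:2] for a,b in zip(xs,ys)],np.float32)*1000
    print(tag,len(Q),cv2.minAreaRect(Q),np.median(P[ys,xs,2]).round(4), Q.mean(0))
meas('wrk',(270,350,150,210),lambda h,P:(h[...,0]<22)&(h[...,1]>110)&(P[...,2]>.051),.055,'amber top')
meas('wrk',(170,350,130,210),lambda h,P:(abs(P[...,2]-.028)<.004)&(h[...,1]>110),.028,'rack')
meas('wph',(290,335,165,200),lambda h,P:(P[...,2]>.126)&(h[...,2]>120),.130,'blank top')
meas('wph',(40,400,40,250),lambda h,P:abs(P[...,2]-.11)<.004,.11,'deck')
meas('wph',(340,385,170,190),lambda h,P:((h[...,0]<8)|(h[...,0]>172))&(h[...,1]>90),.11,'redR')
meas('wph',(240,275,170,190),lambda h,P:((h[...,0]<8)|(h[...,0]>172))&(h[...,1]>90),.11,'redL')
meas('wph',(280,345,120,200),lambda h,P:(abs(P[...,2]-.105)<.004),.105,'carriage')
print('expect beam',ph(.0875,0),'slot',ph(.1325,0))
im,d,k=load('wph'); cv2.imwrite('pics/c3.png',cv2.resize(im[110:210,250:390],None,fx=5,fy=5,interpolation=cv2.INTER_CUBIC)[:,:,::-1])
E
```

```text
amber top 361 ((425.78826904296875, 218.58238220214844), (11.762439727783203, 31.62788963317871), 12.116785049438477) 0.0562 [425.7296 218.9884]
rack 4168 ((414.3294677734375, 269.8601989746094), (46.64324951171875, 164.21669006347656), 12.598152160644531) 0.0292 [415.7638  269.13727]
blank top 316 ((636.647216796875, -18.82232666015625), (17.846431732177734, 38.88941192626953), 19.158130645751953) 0.1312 [637.7286  -21.82666]
deck 29944 ((652.90966796875, 61.20390319824219), (225.99310302734375, 341.2878723144531), 7.292593002319336) 0.1114 [653.6393    55.978806]
redR 38 ((645.0504150390625, -85.970458984375), (1.2510267496109009, 25.627912521362305), 7.061731815338135) 0.112 [645.1004   -85.569916]
redL 44 ((629.1489868164062, 42.394325256347656), (1.2505296468734741, 25.691808700561523), 7.061592102050781) 0.1116 [629.1498    42.387955]
carriage 2590 ((659.8240966796875, -18.729496002197266), (80.36102294921875, 62.50428771972656), 7.074185371398926) 0.1062 [662.7624   -18.317038]
expect beam [ 0.63509657 -0.02492729] slot [ 0.67973481 -0.01923276]
```

View pics/c3.png

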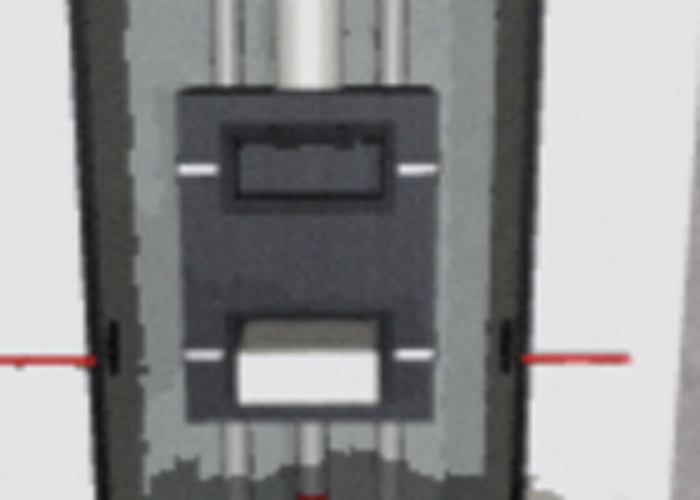

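The crop shows the rear slot clearly at crop (309,168), between the white lines in row 169. The red marks are in row 359, and the blank is in the front slot at the beam. The wrist and top estimates differ by about 4 mm, so I'll check from close above the amber cell.

```bash
cat >> h.py <<'E'
def where(k,p): # world -> tool frame
    return Ro.from_rotvec(readout.get_eef_rot()).as_matrix().T@(np.asarray(p)-readout.get_ee_pos())
E
python3 - <<'E'
from h import *
RYa=np.radians(12.4)
r.servo_line([.4257,.2188,.115],frame=down(RYa)); r.hold(.5)
print(readout.get_ee_pos(),readout.get_eef_rot(),down(RYa),readout.get_clock())
im,d,k=save('wrist','wclose'); save('side','sclose'); save('top','tclose')
hsv=cv2.cvtColor(im,cv2.COLOR_RGB2HSV); P=cloud(k,d)
m=(hsv[...,0]<22)&(hsv[...,1]>110)&(abs(P[...,2]-.0555)<.004); ys,xs=np.nonzero(m)
Q=np.array([atz(k,a,b,.055)[:2] for a,b in zip(xs,ys)],np.float32)*1000
print(cv2.minAreaRect(Q),xs.min(),xs.max(),ys.min(),ys.max())
a=cv2.resize(im,(600,375)); cv2.imwrite('pics/wclose_v.png',a[:,:,::-1])
E
```

```text
[0.42579568 0.21876898 0.11520402] [3.12307710e+00 3.39103951e-01 7.11140495e-04] [3.12321736 0.33928998 0.        ] 5.1333
((426.0549621582031, 219.33370971679688), (13.095541000366211, 31.760541915893555), 12.306814193725586) 294 335 205 221
```

View pics/wclose_v.png

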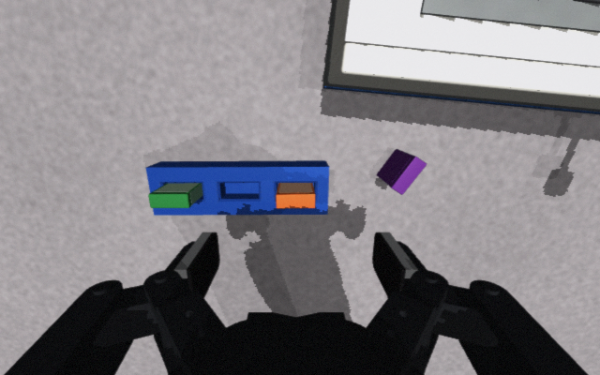

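The cell top is at (295,201), centred between the finger tips at (217,240) and (374,240), so the wrist estimate is the right one. Next I'll descend and grip.

```bash
python3 - <<'E'
from h import *
f=down(np.radians(12.4))
print(r.servo_line([.4260,.2192,.032],speed=.1,frame=f,until_force=8))
r.hold(.2); effector.close(); print(readout.get_gripper_width(),readout.get_gripper_force(),readout.get_ft_force(),readout.get_ee_pos(),readout.get_clock())
if abs(readout.get_gripper_width()-.0325)<.004:
    print(r.servo_line([.4260,.2192,.10],speed=.06,frame=f)); r.hold(.2)
    im,d,k=save('wrist','wheld'); print(readout.get_gripper_width(),readout.get_ee_pos(),readout.get_ft_force(),readout.get_clock())
    im2,_,_=save('side','sheld')
    cv2.imwrite('pics/held.png',np.hstack([im[150:400,170:470],im2[150:400,150:450]])[:,:,::-1])
E
```

```text
False
0.03085041448495647 59.52356815338135 [ 0.1861301  -0.42292558  3.58843841] [0.42638887 0.21944411 0.03232858] 7.0083
False
0.03140697592756287 [0.4258096  0.21921673 0.09975959] [ 0.06215477 -0.06484754  0.12915005] 8.5417
```

View pics/held.png

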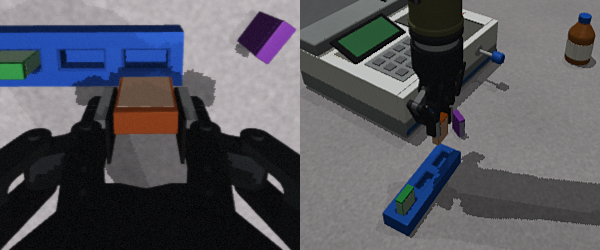

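The cell is held upright. Next I'll measure its offset in the tool frame and hover above the slot.

```bash
cat >> h.py <<'E'
def celltop(im,d,k,z,dz=.006):
    hsv=cv2.cvtColor(im,cv2.COLOR_RGB2HSV); P=cloud(k,d)
    m=(hsv[...,0]<22)&(hsv[...,1]>70)&(abs(P[...,2]-z)<dz); m=cv2.morphologyEx(m.astype(np.uint8),cv2.MORPH_OPEN,np.ones((3,3)))
    ys,xs=np.nonzero(m); print('n',len(xs),'z',np.median(P[ys,xs,2]))
    Q=np.array([atz(k,a,b,z)[:2] for a,b in zip(xs,ys)],np.float32)*1000
    return cv2.minAreaRect(Q)
E
python3 - <<'E'
from h import *
im,d,k=load('wheld'); b=celltop(im,d,k,.1228); print(b, 'tcp .4258 .2192')
a=np.radians(7.15); f=down(a)
r.goto([.6817,-.0161,.20],f); print(readout.get_clock())
r.servo_line([.6817,-.0161,.150],speed=.1,frame=f); r.hold(.3)
print(readout.get_ee_pos(),readout.get_eef_rot(),f,readout.get_clock())
im,d,k=save('wrist','whov'); save('side','shov')
print(celltop(im,d,k,.173))
P=cloud(k,d); v,u=np.mgrid[:400,:640]
for n,z in(('deck',.11),('carr',.105)):
    m=(abs(P[...,2]-z-.001)<.0022); print(n,m.sum())
cv2.imwrite('pics/hov.png',cv2.resize(im[60:340,130:510],None,fx=2,fy=2,interpolation=cv2.INTER_CUBIC)[:,:,::-1])
for x,y,z in((.0875,.055,.11),(.0875,-.055,.11),(.1325,.03,.105),(.1325,-.03,.105),(.1325,0,.105)):
    p=np.array([.6371,-.0218])+Ro.from_euler('z',a).as_matrix()[:2,:2]@[x-.0875,y]; print(np.round(proj(k,[*p,z])))
E
```

```text
n 1873 z 0.12342775521514644
((426.744873046875, 219.35321044921875), (15.396738052368164, 32.56879806518555), 12.317193031311035) tcp .4258 .2192
9.95
[ 0.6820452  -0.01604706  0.1506433 ] [3.13535720e+00 1.95862041e-01 1.60158251e-03] [3.13547921 0.19589414 0.        ] 10.9
n 1906 z 0.1743099703105221
((682.8247680664062, -15.996932983398438), (16.012224197387695, 32.55109405517578), 7.052159309387207)
deck 45924
carr 2690
[242. 279.]
[389. 279.]
[274. 221.]
[357. 221.]
[315. 221.]
```

View pics/hov.png

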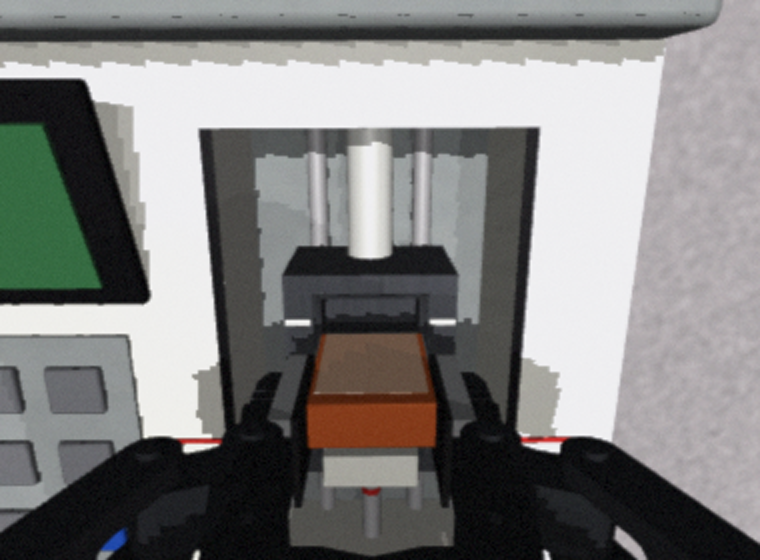

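The hover picture shows the orange top face at crop (371,420), with its frosted +x side above it. The slot's white lines are at crop (297,322) and (442,322), exactly on the prediction (row 221), and the columns are centred to about half a millimetre. Next is the cell's x offset.

```bash
python3 - <<'E'
from h import *
im,d,k=load('whov'); tcp=np.array([.68205,-.01605,.15064]); R=Ro.from_rotvec([3.1353572,.19586204,.0016]).as_matrix()
for n,u,v,z in(('top+x',315.5,257.5,.1736),('top-x',315.5,283,.1736),('bot+x',315.5,227.3,.1286),('slot',314.9,221,.105)):
    print(n,(R.T@(atz(k,u,v,z)-tcp)*1000).round(1))
print(R[:,2])
# edges by row profile
print([(v,im[v,312:320].mean(0).astype(int).tolist()) for v in list(range(223,232))+list(range(253,288,2))])
E
```

```text
top+x [  7.3   0.1 -23. ]
top-x [ -6.8   0.1 -23. ]
bot+x [ 4.3  0.2 22. ]
slot [-0.5 -0.2 45.6]
[ 1.02434145e-03 -5.96193873e-05 -9.99999474e-01]
[(223, [19, 20, 21]), (224, [16, 16, 18]), (225, [20, 20, 21]), (226, [47, 43, 41]), (227, [100, 79, 64]), (228, [106, 83, 68]), (229, [106, 83, 67]), (230, [106, 83, 68]), (231, [103, 81, 66]), (253, [97, 78, 64]), (255, [99, 77, 64]), (257, [80, 41, 22]), (259, [76, 33, 14]), (261, [93, 41, 17]), (263, [133, 60, 27]), (265, [132, 59, 25]), (267, [132, 58, 25]), (269, [132, 59, 26]), (271, [131, 58, 26]), (273, [131, 57, 24]), (275, [131, 58, 25]), (277, [129, 55, 23]), (279, [130, 57, 26]), (281, [130, 57, 25]), (283, [104, 56, 34]), (285, [82, 81, 77]), (287, [91, 90, 86])]
```

```bash
python3 - <<'E'
from h import *
f=down(np.radians(7.15)); x,y=.6822,-.0161
print(r.servo_line([x,y,.133],speed=.06,frame=f,until_force=8),readout.get_ee_pos())
print(r.servo_line([x,y,.1073],speed=.03,frame=f,until_force=8))
r.hold(.2); print(readout.get_ee_pos(),readout.get_ft_force(),readout.get_gripper_width(),readout.get_clock())
im,d,k=save('wrist','wseat'); a,_,_=save('side','sseat')
cv2.imwrite('pics/seat.png',np.hstack([im[150:400,130:510],cv2.resize(a[130:230,240:380],(350,250))])[:,:,::-1])
E
```

```text
False [ 0.68170802 -0.01615419  0.13208703]
False
[ 0.68233046 -0.0160607   0.10740718] [0.04288102 0.59074021 0.24684744] 0.030967584804970905 12.6417
```

View pics/seat.png

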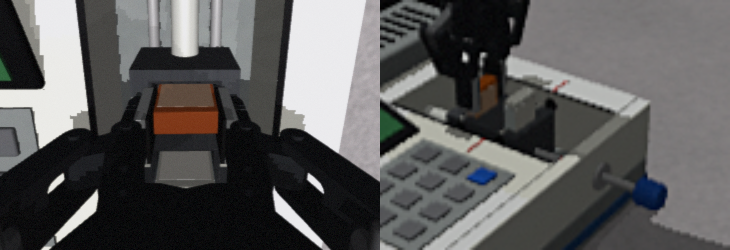

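The cell went into the slot without resistance: its top is at (186,120) in the wrist picture, and TCP z matches a seated cell. Next I'll release, retreat and check.

```bash
python3 - <<'E'
from h import *
f=down(np.radians(7.15)); x,y=.6822,-.0161
effector.open_gripper(); print(readout.get_ft_force(),readout.get_gripper_width(),readout.get_clock())
r.servo_line([x,y,.18],speed=.1,frame=f); r.servo_line([x-.06,y-.008,.24],speed=.15,frame=f); r.hold(.2)
im,d,k=save('wrist','wdone'); t,_,_=save('top','tdone'); print(readout.get_clock())
P=cloud(k,d); hsv=cv2.cvtColor(im,cv2.COLOR_RGB2HSV)
print(celltop(im,d,k,.130,.004))
v,u=np.mgrid[:400,:640]
m=(P[...,2]>.125)&(hsv[...,1]<60)&(u>270)&(u<350)&(v>150)&(v<260)&(hsv[...,2]>120)
print('blank',P[m].mean(0),m.sum())
cv2.imwrite('pics/done.png',np.hstack([im[80:280,190:440],cv2.resize(t[100:225,280:360],None,fx=3,fy=3)[:200]])[:,:,::-1])
E
```

```text
[-0.47067823  1.31410831 -0.20748593] 0.08539362142567754 13.3167
15.2083
n 547 z 0.13115872689708524
((681.7587280273438, -16.26482391357422), (11.922731399536133, 31.753164291381836), 7.093967437744141)
blank [ 0.63950927 -0.02151605  0.13772564] 496
```

View pics/done.png

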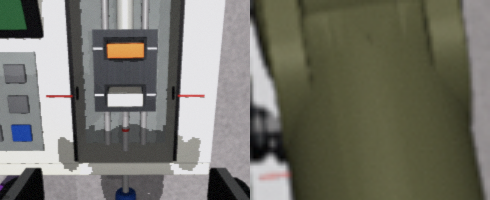

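The amber cell top is at (125,50) with z 0.131, the same +1 mm bias the deck shows. The cell sits on its white lines and the blank is untouched at (125,97). Next I'll grip and pull the rod.

```bash
python3 - <<'E'
from h import *
a=np.radians(7.15); f=down(a); g=np.array([.5222,-.0362]); ux=np.array([np.cos(a),np.sin(a)])
r.servo_line([*g,.24],speed=.2,frame=f)
print(r.servo_line([*g,.13],speed=.15,frame=f,until_force=8),r.servo_line([*g,.056],speed=.08,frame=f,until_force=8))
r.hold(.2); print(readout.get_ee_pos(),readout.get_ft_force())
effector.close(); r.hold(.2); p=np.array(readout.get_ee_pos()); w=readout.get_gripper_width()
print(p,w,readout.get_gripper_force(),readout.get_ft_force(),readout.get_clock())
if .004<w<.012:
    q=p.copy(); q[:2]-=.045*ux; r.servo_line(q,speed=.04,frame=f); r.hold(.5)
    e=np.array(readout.get_ee_pos()); print('pulled',-(e-p)[:2]@ux,e,readout.get_ft_force(),readout.get_gripper_width(),readout.get_clock())
    s,_,_=save('side','spull'); t,_,_=save('top','tpull')
    cv2.imwrite('pics/pull.png',np.hstack([cv2.resize(s[130:230,240:380],None,fx=3,fy=3,interpolation=cv2.INTER_CUBIC),cv2.resize(t[110:210,280:360],None,fx=3,fy=3,interpolation=cv2.INTER_CUBIC)])[:,:,::-1])
E
```

```text
False False
[ 0.52259459 -0.03630647  0.05652249] [ 0.25475216 -0.83940683 -0.45815227]
[ 0.52289668 -0.03608468  0.05636766] 0.005487862997242733 59.01494250600081 [ 2.19641591 -0.14009093  1.43243109] 18.9333
pulled 0.04345866943589323 [ 0.47979225 -0.04162378  0.05649321] [ 8.86860931  0.18465512 -4.38970708] 0.00581056917510408 20.6917
```

View pics/pull.png

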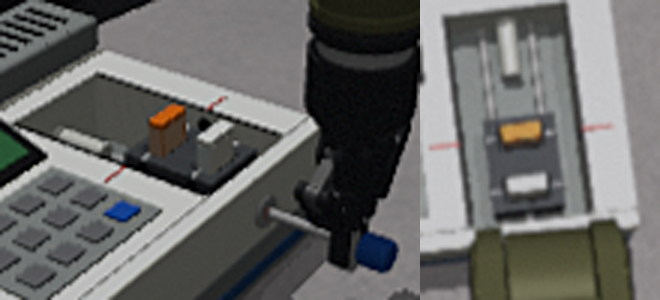

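The amber cell now stands in the beam, level with the marks at (445,146) and (598,127), with the rod held. The reading shows 43.5 mm, so I'll trim by 1.5 mm and check numerically with the top camera.

```bash
cat > chk.py <<'E'
from h import *
def beamoff(name):
    im,d,k=load(name); hsv=cv2.cvtColor(im,cv2.COLOR_RGB2HSV).astype(int); v,u=np.mgrid[:400,:640]
    red=((hsv[...,0]<8)|(hsv[...,0]>172))&(hsv[...,1]>60)&(v>145)&(v<168)
    a=np.radians(7.15); ux=np.array([np.cos(a),np.sin(a)])
    def c(m,z,w):
        ys,xs=np.nonzero(m); return np.average([atz(k,x,y,z)[:2] for x,y in zip(xs,ys)],axis=0,weights=w[ys,xs])
    sat=hsv[...,1].astype(float)
    L=c(red&(u>278)&(u<296),.11,sat); R=c(red&(u>332)&(u<348),.11,sat)
    A=c((hsv[...,0]<22)&(hsv[...,0]>=8)&(hsv[...,1]>100)&(u>298)&(u<330)&(v>135)&(v<180),.13,sat)
    return 1000*(A-(L+R)/2)@ux
E
python3 - <<'E'
from chk import *
a=np.radians(7.15); f=down(a); ux=np.array([np.cos(a),np.sin(a)]); p=np.array([.52290,-.03608,.0564])
e=np.array([*(p[:2]-.0464*ux),.0560]); r.servo_line(e,speed=.02,frame=f); r.hold(.5)
q=np.array(readout.get_ee_pos()); print('pulled',-(q-p)[:2]@ux,q,readout.get_ft_force(),readout.get_gripper_force(),readout.get_qd(),readout.get_clock())
save('top','tp2'); print('top: amber-beam mm',beamoff('tpull'),beamoff('tp2'))
E
```

```text
pulled 0.0443443639350047 [ 0.47892041 -0.04175836  0.05643841] [ 9.07590343 -0.23082923 -2.3851579 ] 60.540876628656406 [-0.00059237  0.00042828 -0.00233103 -0.00021774 -0.00095067 -0.00035737
 -0.0001074 ] 21.5417
top: amber-beam mm -0.6934669485372078 -1.2726575625355894
```

The encoder gives 44.3 mm, the camera about 45–46 mm, and the spring force is 9.1 N against 9 N expected at the mark. I'm handing in.

```bash
python3 -c "
from h import *
print(workorder.finish_job())"
```

```text
the job is handed in; nothing more can be done
None
```

The job is handed in: the amber cell sits in the rear slot, and the gripper is holding the rod with the carriage at about 45 mm, in the beam. The verdict wasn't shown to me.

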